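# Show where the next sample goes and start the dry-bath heater

### The job

Show the student where the next sample goes: point straight down at the blue-capped vial in the rack, fingertips just above its cap (1 to 3 cm) without touching it, and stay there for two seconds; then point the same way at the mouth of the empty well in the heater for two seconds. Then press the heater's green start button right down and let it come back up. Point at no other vial: pass over the others only with the fingertips at least 4 cm above their caps. Touch or move no vial or the rack, and leave the red button alone.

Things in the scene. Friction and masses are not known exactly. Their poses are not given: they have to be found in the camera images.
- vial_blue_cap (a point): Centre of the top of the BLUE screw cap of the vial to point at. All vials are 28 mm in diameter and 61 mm tall, clear-grey bodies with a 14 mm high cap, standing upright and loose (30 g) in holes; the point's z axis is up.
- vial_yellow_cap (a point): Centre of the top of the yellow cap of another vial in the rack (bystander, same size).
- vial_orange_cap (a point): Centre of the top of the orange cap of another vial in the rack (bystander, same size).
- vial_white1_cap (a point): Centre of the top of the white cap of a vial (tan contents) standing in a well of the heater (bystander, same size).
- vial_white2_cap (a point): Centre of the top of the white cap of the second vial in the heater (bystander, same size).
- vial_blue: The blue-capped vial; origin at the centre of its underside, z up.
- vial_yellow: The yellow-capped vial; origin at the centre of its underside, z up.
- vial_orange: The orange-capped vial; origin at the centre of its underside, z up.
- vial_white1: A white-capped vial in the heater; origin at the centre of its underside, z up.
- vial_white2: The other white-capped vial in the heater; origin at the centre of its underside, z up.
- rack: White plastic rack, fixed, 60 x 180 x 32 mm, origin at the centre of its underside, z up, long side along its y. Three holes 55 mm apart along y hold the blue, yellow and orange vials in any order; the cap tops stand 67 mm above the bench.
- heater: White dry-bath heater, fixed, 170 (x) x 200 (y) mm, origin at the centre of its underside, z up. Front half (-x, nearer the robot): deck 54 mm high, dark display in the middle, green button at its +y end, red at -y. Rear half: aluminium block, top 75 mm above the bench, three wells 55 mm apart along y, 42 mm behind the origin; two hold white-capped vials (cap tops 101 mm above the bench).
- empty_well_mouth (a point): Centre of the mouth of the empty well in the heater's block, at the level of the block's top (75 mm above the bench). The well is 32 mm wide and 35 mm deep with a black floor. Which of the three wells is empty varies. z up.
- start_top (a point): Centre of the top face of the green start button (26 mm in diameter); pressed straight down.
- start (a joint): Travel of the green start button, m: 0 up, 0.006 fully down. A spring needs about 5 N to press it fully and brings it back up.
- stop (a joint): Travel of the red button, m: 0 up, 0.006 fully down. To be left alone.
Mind the look-alikes: they are no part of the job. What is shaped like the vial_blue but black or pink is not meant.

How it is judged:
By the outcome, as a careful person would: the job done as asked, in the order asked, and still so for the second after the job is handed in, with the robot touching nothing.
It also fails if it takes over 48 s, if anything falls off the work surface, if the arm or the gripper's body presses on something with over 40 N, if the wrist force passes 120 N, or if a joint passes its speed limit or range.

### The arm

A 6-joint arm with a two-finger parallel gripper is mounted at the origin on the work surface. World frame = base frame: x ahead of the robot, y to its left, z up, the work surface at z = 0. Lengths are in m, angles in rad, forces in N, time in s.
With the tool pointing down it reaches from about 0.35 to 1 m from the base axis. Payload 7.1 kg.
Tool frame: the origin (TCP) lies between the finger pads, 19 mm behind the fingertips; this is the grasp point; z points along the fingers, y is the line along which they close (so a half turn about z gives the same grasp; the last joint's range is limited). The gripper opens to 85 mm and grips with 20 to 120 N. Pads are 22 mm wide; open, the fingers measure 114 mm over their backs; the gripper's body (76 mm by 85 mm) begins 54 mm behind the grasp point. The pads swing forward as they close: fully open they stand 13 mm farther back than shut.
Start: joints at [-1.154, 0.423, 1.63, -0, 1.089, -0.019], TCP at [0.264, -0.567, 0.25] pointing down, gripper open.
Joint ranges: [-3, 3], [-0.9, 2.11], [0.09, 2.58], [-1.31, 4.45], [0.11, 2.69], [-2.54, 2.54]. Speed limits (rad/s): [2.39, 2.39, 3.01, 3.14, 3.14, 3.14].

### API

Orientations are given as a rotation vector (axis times angle).
In Python, from rig import manip gives the robot as it stands. The module is installed in compiled form; this text tells all that it offers. Calls block until the motion is done:
- manip.move_to(position, orientation): joint-space move of the TCP to a pose.
- manip.servo_line(position, orientation=None, rate=0.15): straight line of the TCP; orientation=None keeps the orientation; rate is the mean speed in m/s.
- manip.set_joints(angles): joint-space move.
- manip.command_gripper(opening, f_grip=None): finger opening in m; f_grip is the grip in N (None keeps the last); returns when the fingers have stopped.
- manip.hold(seconds).
- manip.solve_ik(position, orientation): joint angles nearest the present ones, or None.
- manip.camera(name): name is "scene" or "top" or "wrist"; returns a dict with "image" (400x640x3 uint8, red, green, blue), "fx", "fy", "cx", "cy" (pixels), "cam_to_world" (4x4, takes a point from camera to world coordinates); the wrist camera has in their place "mount" (4x4, takes a point from camera to tool coordinates, whose origin is the TCP and whose axes are the flange's). Camera axes: x right, y down, z forward; pixel columns grow to the right and rows downward; lengths in m; the calibration is good to about 2 mm. A picture is of the moment at which its call begins: read the wrist's pose just before it. There is no depth.
A pose or a line that the arm cannot do raises manip.IKError and nothing moves.
- manip.sign_off(): hands the job in; it is judged then, once.
Readings, each from a call of its own:
- manip.get_time(): time.
- manip.get_joint_positions(): joint angles.
- manip.get_joint_vel(): joint speeds.
- manip.get_tau(): joint torques, N m.
- manip.get_position(): TCP position.
- manip.get_ee_rot(): TCP orientation.
- manip.get_contact_force(): force on the tool from outside, world axes, zero at the start.
- manip.get_torque(): the same for the moment, N m.
- manip.get_width(): finger opening in m.
- manip.get_grip_force(): force on a finger pad.
Only numpy, scipy, OpenCV 4.12 (cv2) and the standard library are available. Lean on these libraries where they do the work, as an engineer would, in place of code of your own. Each camera call takes 0.05 s, during which the arm holds its last target. There are 200 camera calls.

## Working session

There is one attempt and no reset: what is moved stays moved. The work goes in short steps, each a Python script; the robot and the scene stay as the last script left them, time stands still between calls to the robot, and variables do not carry over. Pictures are saved under pics/ and viewed, at most 10 in all, crops included, and the job is handed in when it is done.

```bash
mkdir -p pics
python3 - <<'E'
from rig import manip
import cv2,numpy as np
for n in("top","scene"):
    c=manip.camera(n); cv2.imwrite(f"pics/{n}0.png",c["image"][:,:,::-1])
    np.savez(f"{n}0.npz",**{k:c[k] for k in c})
    print(n,c["fx"],c["cx"],c["cy"],np.round(c["cam_to_world"],3).tolist())
print(manip.get_time(),manip.get_ee_rot())
E
```

```text
top 488.88489663111545 317.74179752200973 195.38401573129286 [[-0.014, -0.99, 0.144, 0.383], [-1.0, 0.011, -0.017, -0.002], [0.015, -0.144, -0.989, 1.226], [0.0, 0.0, 0.0, 1.0]]
scene 391.4407496904932 316.44804777438287 200.75077550205773 [[0.216, 0.824, -0.524, 0.923], [0.976, -0.187, 0.109, -0.074], [-0.008, -0.536, -0.844, 0.758], [0.0, 0.0, 0.0, 1.0]]
0.1 [-3.06597750e+00 -6.78816762e-01  3.76957871e-04]
```

View pics/top0.png

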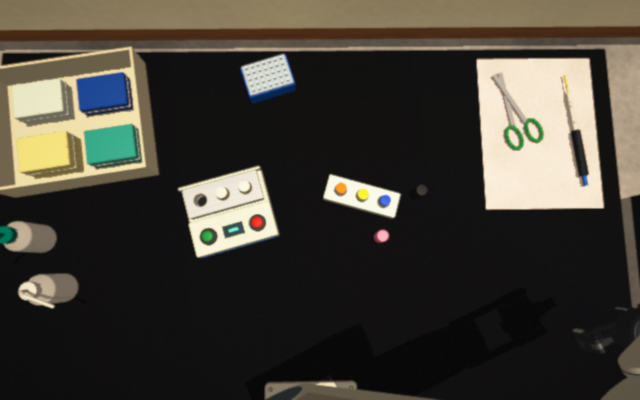

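View pics/scene0.png

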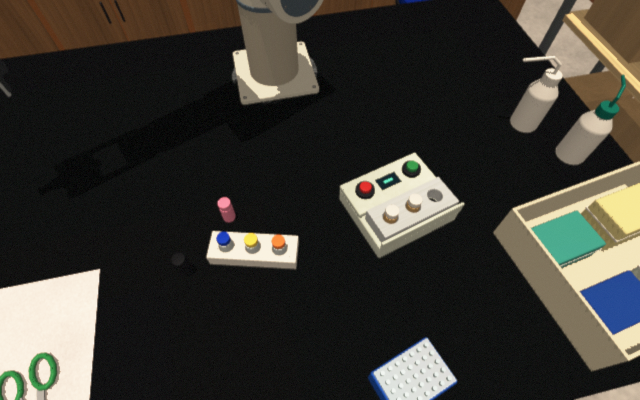

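Top view: the rack holds the blue (385,200), yellow (363,195) and orange (341,189) caps. The look-alikes are the black vial (421,190) and the pink one (381,236), with blue trays and a tube rack elsewhere. I choose the blue cap in the rack. The empty well is at about (200,200), green button (208,236), red (257,222).

```bash
cat > h.py <<'E'
import numpy as np,cv2
def ray(c,p,T=None):
    T=c["cam_to_world"] if T is None else T
    d=T[:3,:3]@np.array([(p[0]-c["cx"])/c["fx"],(p[1]-c["cy"])/c["fy"],1]); return T[:3,3],d
def onz(c,p,z,T=None):
    o,d=ray(c,p,T); return o+d*(z-o[2])/d[2]
def tri(r1,r2):
    A=np.c_[r1[1],-r2[1]]; s=np.linalg.lstsq(A,r2[0]-r1[0],rcond=None)[0]
    a=r1[0]+s[0]*r1[1]; b=r2[0]+s[1]*r2[1]; return (a+b)/2,np.linalg.norm(a-b)
H={"blue":((105,130),),"yellow":((24,34),),"orange":((8,20),),"green":((45,80),),"red":((0,5),(174,180))}
def blob(img,col,box,smin=110,vmin=60):
    h=cv2.cvtColor(img,cv2.COLOR_RGB2HSV); x0,y0,x1,y1=box
    m=sum(cv2.inRange(h,(a,smin,vmin),(b,255,255)) for a,b in H[col])
    k=np.zeros_like(m);k[y0:y1,x0:x1]=m[y0:y1,x0:x1]
    n,l,s,c=cv2.connectedComponentsWithStats(k)
    i=1+np.argmax(s[1:,4]); return c[i],s[i]
E
python3 - <<'E'
from h import *
t=dict(np.load("top0.npz"));s=dict(np.load("scene0.npz"))
bx={"blue":((370,185,400,215),(210,228,236,255)),"yellow":((350,180,378,210),(240,228,262,255)),"orange":((328,175,352,203),(266,228,292,256)),"green":((195,224,220,250),(398,155,424,180)),"red":((243,208,270,236),(352,176,378,202))}
for k,(a,b) in bx.items():
    p,sp=blob(t["image"],k,a);q,sq=blob(s["image"],k,b)
    z=.067 if k in("blue","yellow","orange") else .06
    print(k,p.round(1),sp[2:],q.round(1),sq[2:],onz(t,p,z).round(4),onz(s,q,z).round(4),[np.round(v,4) for v in tri(ray(t,p),ray(s,q))])
for nm,p,q,z in(("well",(200,200),(434,195),.075),("w1",(222,193),(414,201),.101),("w2",(245,187),(391,213),.101)):
    print(nm,onz(t,p,z).round(4),onz(s,q,z).round(4))
a=cv2.resize(t["image"][160:265,170:290],None,fx=5,fy=5,interpolation=2)
cv2.imwrite("pics/c1.png",a[:,:,::-1])
E
```

```text
blue [384.6 200. ] [10 11 85] [223. 238.] [ 13  14 142] [ 0.5385 -0.1828  0.067 ] [ 0.5387 -0.1836  0.067 ] [array([ 0.5385, -0.1832,  0.0666]), np.float64(0.0008)]
yellow [362.6 193.9] [ 12  11 100] [250.  238.6] [ 13  12 118] [ 0.5537 -0.1304  0.067 ] [ 0.5518 -0.1317  0.067 ] [array([ 0.5533, -0.1308,  0.0697]), np.float64(0.0014)]
orange [340.6 188.1] [ 12  11 102] [278.  241.1] [ 13  15 161] [ 0.5686 -0.0777  0.067 ] [ 0.5694 -0.0786  0.067 ] [array([ 0.5688, -0.0782,  0.0657]), np.float64(0.0009)]
green [207.  235.8] [ 11  11 103] [411.6 166.1] [ 13  11 105] [0.4584 0.2416 0.06  ] [0.4477 0.2429 0.06  ] [array([0.4572, 0.2377, 0.0737]), np.float64(0.002)]
red [256.5 221.5] [ 12  12 119] [365.  187.2] [ 13  13 135] [0.491  0.1245 0.06  ] [0.4795 0.1257 0.06  ] [array([0.4894, 0.1221, 0.0753]), np.float64(0.0015)]
well [0.5424 0.2566 0.075 ] [0.5396 0.2556 0.075 ]
w1 [0.5546 0.2002 0.101 ] [0.5589 0.1992 0.101 ]
w2 [0.5681 0.147  0.101 ] [0.5752 0.1461 0.101 ]
```

View pics/c1.png

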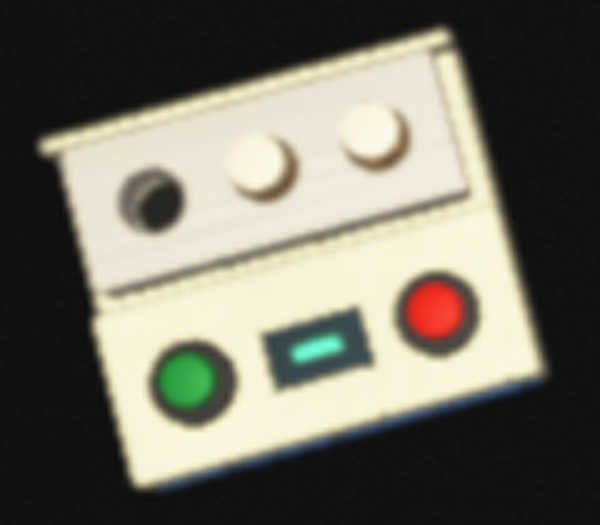

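Crop: the empty well is the left one, at (200.4,200.2) in the top image. The other two wells hold white caps, and the green button stands proud of its deck. Next I close the fingers, hover high over blue, and check from near.

```bash
cat >> h.py <<'E'
from scipy.spatial.transform import Rotation as Ro
def down(a):
    y=np.array([np.cos(a),np.sin(a),0]);z=np.array([0,0,-1.]);return Ro.from_matrix(np.c_[np.cross(y,z),y,z]).as_rotvec()
def best(m,p,a):
    c=[(abs(q[5]),o) for o in(down(a),down(a+np.pi)) if (q:=m.solve_ik(p,o)) is not None]
    return min(c,key=lambda v:v[0])[1]
def wristT(m,c):
    T=np.eye(4);T[:3,:3]=Ro.from_rotvec(c["rot"]).as_matrix();T[:3,3]=c["pos"];return T@c["mount"]
def shot(m,n,f):
    pos,rot=m.get_position(),m.get_ee_rot();c=dict(m.camera(n));c["pos"],c["rot"]=np.array(pos),np.array(rot)
    cv2.imwrite(f"pics/{f}.png",c["image"][:,:,::-1]);np.savez(f+".npz",**c);return c
E
python3 - <<'E'
from rig import manip as m
from h import *
m.command_gripper(0.0)
p=[.5385,-.183,.19];o=best(m,p,np.radians(-16)); m.move_to(p,o)
w=shot(m,"wrist","w1");s=shot(m,"scene","s1")
print(m.get_time(),m.get_position(),m.get_joint_positions(),m.get_width())
cv2.imwrite("pics/both1.png",np.vstack([w["image"],cv2.resize(s["image"][100:300,100:420],(640,400))])[:,:,::-1][:, :,:].repeat(1,0)[::1])
b=cv2.imread("pics/both1.png");cv2.imwrite("pics/both1.png",cv2.resize(b,(480,600)))
E
```

```text
2.7 [ 0.5383599  -0.18402921  0.19014417] [-3.50249658e-01  4.18558934e-01  1.80016133e+00 -1.22555370e-04
  9.22530717e-01 -6.92562052e-02] -0.00010734108854313403
```

View pics/both1.png

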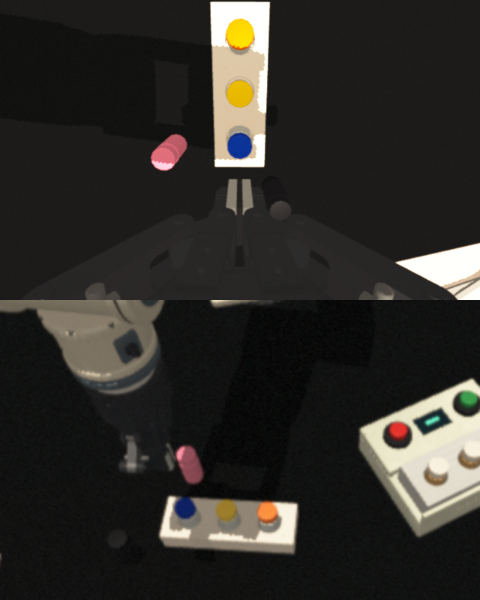

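Wrist view (top): fingertips at about pixel (319,240), blue cap at (319,195), the pink and black look-alikes off to the sides. Scene view (bottom): the gripper is over the blue end of the rack. Next I compute the tip length and the cap position.

Run:
```python
from h import *
w=dict(np.load("w1.npz"));T=wristT(None,w)
print(w["mount"].round(3).tolist(),w["fx"],w["cx"],w["cy"],w["fy"])
M=np.linalg.inv(w["mount"])
for L in(0,.006,.013,.019,.025,.032):
    q=M[:3]@[0,0,L,1];print(L,w["fx"]*q[0]/q[2]+w["cx"],w["fy"]*q[1]/q[2]+w["cy"])
p,s=blob(w["image"],"blue",(280,165,360,215));print(p,s,onz(w,p,.067,T))
p,s=blob(w["image"],"yellow",(280,100,360,145));print(p,s,onz(w,p,.067,T))
g=w["image"].max(2);print(g[215:275,312].tolist(),g[215:275,328].tolist())
cv2.imwrite("pics/c2.png",cv2.resize(w["image"][170:300,250:390],None,fx=4,fy=4)[:,:,::-1])
```

```text
[[0.0, -0.958, -0.285, 0.074], [1.0, 0.0, 0.0, -0.0], [-0.0, -0.285, 0.958, -0.124], [0.0, 0.0, 0.0, 1.0]] 325.1239342301678 319.03066418455353 196.56695109213226 325.1239342301678
0 319.25476799810315 278.68824090412903
0.006 319.24291301203095 271.62890613200676
0.013 319.2302126460797 264.06616970763633
0.019 319.2201840344579 258.09439324946914
0.025 319.2108589707159 252.54156119001448
0.032 319.20077404851844 246.5362532538282
[319.12152778 193.89699074] [304 177  32  34 864] [ 0.53914579 -0.18160128  0.067     ]
[319.21686747 124.7075575 ] [303 108  34  35 913] [ 0.55404188 -0.13009776  0.067     ]
[255, 255, 255, 255, 255, 255, 255, 194, 53, 29, 27, 29, 29, 28, 27, 30, 29, 30, 28, 27, 28, 28, 30, 51, 122, 137, 138, 138, 138, 138, 137, 137, 137, 137, 137, 138, 138, 137, 138, 138, 138, 136, 136, 139, 137, 138, 138, 137, 137, 137, 136, 138, 138, 137, 137, 137, 138, 137, 138, 137] [255, 255, 255, 255, 255, 255, 255, 217, 74, 31, 30, 31, 29, 29, 27, 30, 30, 26, 28, 31, 29, 30, 30, 51, 123, 136, 137, 137, 137, 136, 137, 137, 136, 137, 138, 137, 138, 136, 137, 138, 136, 137, 138, 138, 137, 138, 138, 137, 139, 137, 136, 138, 138, 137, 137, 138, 138, 137, 138, 138]
```

View pics/c2.png

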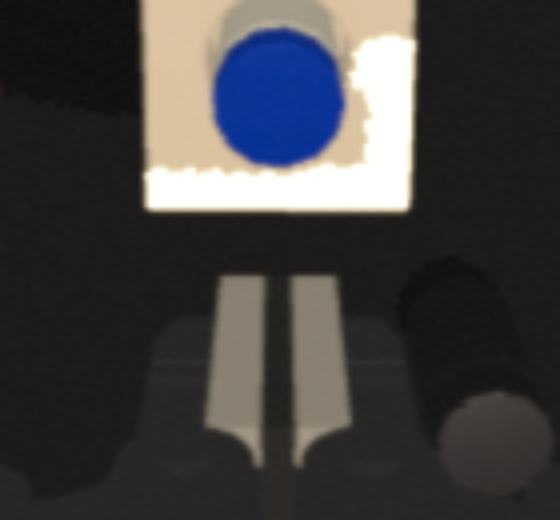

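The visible pad tip edge at row 238.5 matches a tip 19 mm beyond the TCP, with the pad's 11 mm half-width, so the shut length is confirmed. I point at blue now, then go high over the well and look.

Run:
```python
from rig import manip as m
from h import *
m.servo_line([.539,-.1823,.106]); print(m.get_time(),m.get_position())
m.hold(2.5); print(m.get_position(),m.get_contact_force())
m.servo_line([.539,-.1823,.25],rate=.25)
p=[.5415,.256,.22];a=np.radians(15.6);o=best(m,[.5415,.256,.25],a)
m.move_to([.5415,.256,.25],o);m.servo_line(p)
w=shot(m,"wrist","w2");T=wristT(m,w)
print(m.get_time(),m.get_position(),m.get_joint_positions())
for c,bx in(("green",None),("red",None)):
    try:
        q,s=blob(w["image"],c,(0,0,640,400));print(c,q,s,onz(w,q,.074,T))
    except Exception as e:print(c,e)
```

```text
3.4083 [ 0.53939349 -0.18261389  0.1064294 ]
[ 0.53900383 -0.18230941  0.1060131 ] [-0.12078223 -0.13975341  0.52084805]
8.6417 [0.5418564  0.2554428  0.22025981] [ 4.20663179e-01  4.20525935e-01  1.71201731e+00 -1.17578332e-05
  1.00923205e+00  1.49456604e-01]
green [219.52763158 178.98815789] [204 164  32  31 760] [0.45762713 0.2410262  0.074     ]
red [225.06666667 288.48888889] [219 286  15   7  45] [0.48219343 0.137533   0.074     ]
```

View pics/w2.png

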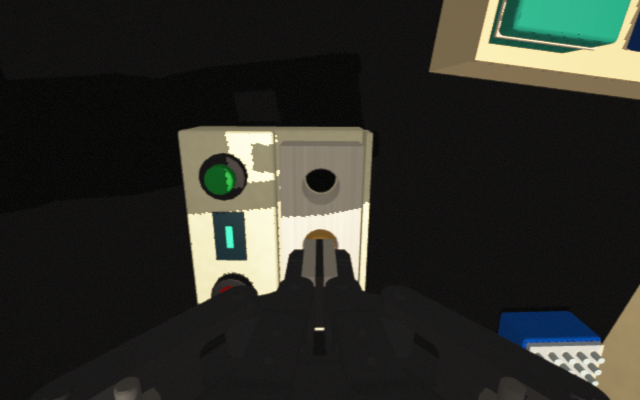

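The empty well is at about (321,186), right ahead of the fingers. The green button is at (220,179), with the display and the red button below it. Refine the well from its rim.

Run:
```python
from h import *
w=dict(np.load("w2.npz"));T=wristT(None,w);t=dict(np.load("top0.npz"))
for p in((321,185),(321,187)):print(onz(w,p,.075,T))
print(onz(t,(200.4,200.2),.075))
# expected from buttons/vials: predict
s=dict(np.load("scene0.npz"));pt,_=blob(t["image"],"green",(195,224,220,250))
print([onz(t,pt,z).round(4) for z in(.07,.074)], [np.round(v,4) for v in tri(ray(t,pt),ray(w,(219.5,179),T))])
cv2.imwrite("pics/c3.png",cv2.resize(w["image"][140:230,270:375],None,fx=5,fy=5)[:,:,::-1])
```

```text
[0.54223949 0.25937886 0.075     ]
[0.54271513 0.25767993 0.075     ]
[0.54188201 0.25561291 0.075     ]
[array([0.4577, 0.2395, 0.07  ]), array([0.4575, 0.2386, 0.074 ])] [array([0.4572, 0.2396, 0.0705]), np.float64(0.0011)]
```

View pics/c3.png

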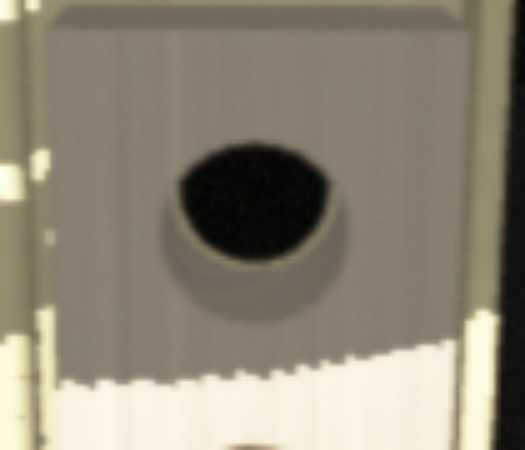

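Rim centre is (321,186.3), giving the well at about (0.542,0.257).

Run:
```python
from rig import manip as m
from h import *
W=[.5423,.257]
m.servo_line(W+[.114]); print(m.get_time(),m.get_position())
m.hold(2.5); print(m.get_position(),m.get_contact_force())
m.servo_line(W+[.18],rate=.2)
G=[.4573,.2393]
m.servo_line(G+[.18],rate=.2); m.servo_line(G+[.099],rate=.1); m.hold(.3)
f0=m.get_contact_force()[2]; z=.099; print(m.get_time(),f0)
while z>.072:
    z-=.001; m.servo_line(G+[z],rate=.02); m.hold(.08)
    f=m.get_contact_force()[2]-f0; print(round(z,4),round(m.get_position()[2],4),round(f,2))
    if f>14: break
m.hold(.4);print(m.get_time(),m.get_position(),m.get_contact_force())
```

```text
9.5 [0.54297407 0.25732952 0.11488968]
[0.54232278 0.25699711 0.11401252] [0.05142294 0.33465774 0.10725996]
14.325 0.3815487343935776
0.098 0.098 -0.51
0.097 0.0969 -0.65
0.096 0.096 -0.76
0.095 0.095 0.06
0.094 0.0941 0.83
0.093 0.093 1.84
0.092 0.092 2.22
0.091 0.091 2.41
0.09 0.0901 4.11
0.089 0.089 3.55
0.088 0.0887 12.09
0.087 0.0884 22.14
18.725 [0.45748937 0.23940323 0.08845415] [-4.05393311 -2.20434464 22.23417139]
```

Contact was at about z 0.0945 and the hard stop at 0.0885, which is the full 6 mm. Release, retract and check.

Run:
```python
from rig import manip as m
from h import *
m.servo_line([.4573,.2393,.2],rate=.08)
m.move_to([.40,.03,.27],down(np.radians(15.6)+ (0 if best(m,[.40,.03,.27],np.radians(15.6))[0]==down(np.radians(15.6))[0] else np.pi)))
m.hold(.5)
t=shot(m,"top","t3");s=shot(m,"scene","s3");o=np.load("scene0.npz");a=np.load("top0.npz")
for k,b,d in(("blue",(370,185,400,215),(210,228,236,255)),("green",(195,224,220,250),(398,155,424,180))):
    for i,j,x in((a,t,b),(o,s,d)):
        try: print(k,blob(i["image"],k,x)[0].round(1),blob(j["image"],k,x)[0].round(1))
        except Exception as e: print(k,"hidden")
print(m.get_time(),m.get_contact_force())
```

```text
blue [384.6 200. ] [384.6 200. ]
blue [223. 238.] [223. 238.]
green [207.  235.8] [207.  235.8]
green [411.6 166.1] [411.7 166.1]
21.8 [-0.3141425  -0.77862595  1.19990577]
```

View pics/s3.png

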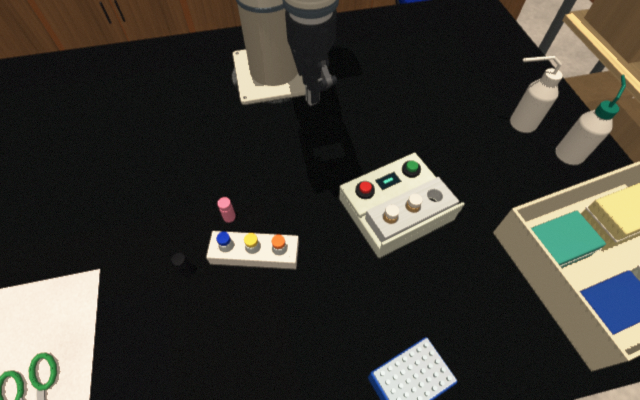

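The scene is unchanged: blue cap at (223,238), green button back up at (412,166), arm clear of everything.

```bash
python3 -c "
from rig import manip as m
print(m.sign_off())"
```

```text
the job is handed in; nothing more can be done
None
```

I pointed at the blue-capped vial and then the empty well for 2.5 s each, about 2 cm above each. I then pressed the green button its full 6 mm and it came back up. No vials moved, the red button was untouched, and I handed the job in at about 22 s.

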